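Lay the fish measuring board on its fold-out drying rest

TASK

Swing the folding arm of the steel drying rest all the way out to its stop, so that it is parallel with the fixed arm. Then pick up the white measuring board and set it down gently across both arms, marked face up, centred on the arms and square to them, with its nose-plate end over the higher, fixed arm so that it drains. Leave the other things where they are.

Things in the scene. Friction and masses are not known exactly. Their poses are not given: they have to be found in the camera images.
- rack: Steel drying rest, fixed. Origin on the table under the middle of the resting place. Foot 80 x 190 x 12 mm (x 30..110) and two posts 18 mm thick (x 60, y +75 and -75). From the +y post a fixed arm 12 mm wide runs level to x = -60, top 105 mm above the table, with a 12 mm thick stop pin 12 mm high on it at x = -55. The folding lower arm hinges on the -y post.
- swing_arm (a joint): Folding arm, vertical hinge. 0 = folded, pointing to the rack's +y; grows as it swings out towards the rack's -x (counter-clockwise from above) to its stop at 1.571, parallel with the fixed arm. Stiff: stays where left. 12 mm wide, 14 thick, 121 long, top 83 mm above the table (22 mm lower than the fixed arm).
- hinge_point (a point): On the folding arm's hinge axis, at the height of the arm's top (83 mm). Fixed on the rack at x = 60, y = -75 mm.
- swing_knob (a point): Centre of the upright round knob near the free end of the folding arm, 115 mm from the hinge axis; 12 mm thick, from 83 to 114 mm above the table, this point at 101 mm.
- rest_centre (a point): Point of the rest, 95 mm above the table (rack x = 0, y = 0), midway between and along the two arms when the folding arm is out: the middle of the board's underside should come here. The board then slopes by 0.146 rad, rising to the rack's +y.
- measuring_board: White plastic fish measuring board: slab 50 (x) x 200 (y) x 16 (z) mm with black scale marks, about 0.2 kg, and an upright nose plate 8 mm thick, 50 mm wide, at its +y end, rising to 52 mm above the underside. Origin: centre of the slab's underside. Starts flat on the table.
- nose_top (a point): Middle of the top edge of the measuring board's nose plate (board frame 0, 96, 52 mm).
- water_bottle: Bystander: clear water bottle, 64 mm across, 190 mm tall. Origin: centre of its underside.
- shell_a: Bystander: mussel shell, dark lens shape 72 mm across, 26 mm thick. Origin: centre of its underside.
- shell_b: Bystander: mussel shell, brown lens shape 72 mm across, 26 mm thick. Origin: centre of its underside.
- caliper_case: Bystander: plain flat black case 170 x 50 x 22 mm, long side along its x. Origin: centre of its underside.
- sample_jar: Bystander: glass jar 68 mm across, 85 mm tall. Origin: centre of its underside.
- cup: Bystander: open white cup 76 mm across, 90 mm tall. Origin: centre of its underside.
- tag_roll: Bystander: green plastic ring 80 mm across, 24 mm high. Origin: centre of its underside.
Not all that is in view belongs to the job. Leave any pink look-alike of the measuring_board alone.

How it is judged:
On the way:
1. the folding arm is swung out to its stop (within 5 degrees) while the board still lies on the table (value of joint swing_arm above 1.484 rad and height (world z) of measuring_board below 0.02 m), for 0.2 s.
At the end, for the whole second after the job is handed in: Folding arm within 5 degrees of its stop; board at rest on both arms, face up, nose plate on the fixed-arm side, sloping 0.08-0.22 rad; its underside's middle within 25 mm along, 20 mm across and 8 mm in height of rest_centre; its length within 0.3 rad of the rack's y (slope included) (value of joint swing_arm above 1.484 rad and x of measuring_board in the frame of rest_centre between -0.025 and 0.025 m and y of measuring_board in the frame of rest_centre between -0.02 and 0.02 m and z of measuring_board in the frame of rest_centre between -0.008 and 0.008 m and y of nose_top in the frame of rack above 0.05 m and angle between the y axis of measuring_board and the y axis of rack, either way round below 0.3 rad and angle between measuring_board's own z axis and vertical between 0.08 and 0.22 rad and contact force between measuring_board and swing_arm above 0.15 N and contact force between measuring_board and rack above 0.3 N and linear speed of measuring_board below 0.02 m/s and angular speed of measuring_board below 0.1 rad/s); the robot touches nothing.
It fails at once if the board is let fall (more than about 12 mm) instead of being set down (contact force between measuring_board and the fingers below 0.05 N and linear speed of measuring_board above 0.5 m/s).
It fails at once if the board strikes or is pressed on the rest with more than 40 N (contact force between measuring_board and rack above 40 N).
It fails at once if a bystander is moved by more than 30 mm (distance of any of water_bottle, shell_a, shell_b, caliper_case, sample_jar, cup, tag_roll from where it was at the start of the episode above 0.03 m).
It also fails if it takes over 64 s, if anything falls off the work surface, if the arm or the gripper's body presses on something with over 40 N, if the wrist force passes 120 N, or if a joint passes its speed limit or range.

ROBOT

A 7-joint arm with a two-finger parallel gripper is mounted at the origin on the work surface. World frame = base frame: x ahead of the robot, y to its left, z up, the work surface at z = 0. Lengths are in m, angles in rad, forces in N, time in s.
With the tool pointing down it reaches from about 0.4 to 0.85 m from the base axis. Payload 4.5 kg.
Tool frame: the origin (TCP) lies midway between the tips of the shut fingers; the grasp point (between the pads) lies 19 mm behind it; z points along the fingers, y is the direction in which the jaws open and shut (so a half turn about z gives the same grasp; the last joint's range is limited). The gripper opens to 88 mm and grips with 3 to 60 N. Pads are 18 mm wide; open, the fingers measure 123 mm over their backs; the gripper's body (75 mm by 187 mm) begins 45 mm behind the grasp point.
Start: joints at [0.034, 0.689, -0.195, 1.565, 0.157, 0.902, -0.215], TCP at [0.625, 0, 0.239] pointing down, gripper open.
Joint ranges: [-3.01, 3.01], [-0.46, 2.08], [-1.47, 1.51], [0.13, 2.56], [-1, 4.14], [0.04, 2.09], [-2.66, 2.66]. Speed limits (rad/s): [2.57, 2.57, 3.14, 3.14, 3.14, 3.14, 3.14].

INTERFACE

Orientations are given as a rotation vector (axis times angle).
In Python, from cell import ctrl gives the robot as it stands.
- The arm moves only by the tool step_arm, never from a script. Its argument "series" is text: rows parted by semicolons, each of 5 numbers parted by spaces: the finger opening in mm, from 0 to 88.1, then the shift along the tool's x, y, z in mm, then the turn about the tool's z in degrees. A call has 1 to 10 rows; each row is the pose to reach, as a shift and turn from the pose commanded when the call began, along the tool's axes at that moment; what a row does not reach only later rows make up. A row lasts 1/8 s, in which the tool goes at most 62.5 mm and 10.7 degrees, less where a joint would pass 70% of its speed; a pose out of reach is approached as far as the arm can. A call with a gripper value outside its range is refused whole. The fingers move at their own pace and stop on an object; "newtons" is the grip in N (left out, the last holds). Time passes only in rows, so rows that repeat a pose let the fingers close. It gives the time, the measured TCP pose, the force and the opening at its end, in the units of the state.
- ctrl.get_state(): the state, without advancing time (a new reading comes with each control period).
- ctrl.camera(name): name is "scene" or "side" or "wrist"; returns a dict with "color" (420x560x3 uint8, blue, green, red), "z_map" (420x560 float32, m along the optical axis (not along the pixel's ray), 0 where there is no reading), "K" (3x3 intrinsics, pixels), "world_from_camera" (4x4, takes a point from camera to world coordinates). Camera axes: x right, y down, z forward; pixel columns grow to the right and rows downward; lengths in m; the calibration is good to about 2 mm. A picture is of the moment at which its call begins.
- ctrl.finish_job(): hands the job in, once; it reports no verdict.
Trained networks look in a picture, given as the dict that the camera call returned (one of the last four; its "shot" number tells which), for a name from the list of things; names that differ only in an ending like _2 or _b are one class to them, and where a whole thing is asked for, a point or a joint stands for the part that bears it (a point fixed in the world has none). Each returns a list of dicts, best first, with "confidence" (0 to 1); they miss things now and then, are a little off and sometimes report something else, mostly with a low value. They report only what shows in the picture. A call takes as long as a camera call. They do not tell look-alikes from the thing itself.
- ctrl.look_for(label, picture): "box" ([centre column, centre row, width, height] in pixels, round what is visible of it).
- ctrl.tip_of(label, picture): "position" ([column, row] in pixels: a listed point, or the origin of a listed thing).
The state is a dict: "clock": time; "qpos": joint angles; "qd": joint speeds; "joint_torque": joint torques, N m; "position": TCP position; "eef_rot": TCP orientation; "contact_force": force on the tool from outside, world axes, zero at the start; "wrist_torque": the same for the moment, N m; "finger_gap": finger opening in m.
Only numpy, scipy, OpenCV 4.12 (cv2) and the standard library are available. Lean on these libraries where they do the work, as an engineer would, in place of code of your own. Each camera call takes 0.05 s, during which the arm holds its last target. There are 200 camera calls.

## Working session

There is one attempt and no reset: what is moved stays moved. The work goes in short steps, Python scripts to look and compute and a tool call to move; the robot and the scene stay as the last step left them, time stands still between calls to the robot, and variables do not carry over. Pictures are saved under pics/ and viewed, about 8 in all and at most 12, crops included, and the job is handed in when it is done.

Besides the shell and the picture viewer there is one more tool, called in YAML: its name, and indented under it one key for each argument. step_arm: Moves the arm, as the interface text tells. Its arguments: {"type":"object","properties":{"series":{"type":"string"},"newtons":{"type":"number"}},"required":["series"]}

```bash
mkdir -p pics; cat > h.py <<'E'
import numpy as np, cv2
from cell import ctrl
from scipy.spatial.transform import Rotation as R
def world(p, uv=None):
    z=p["z_map"];K=p["K"];T=p["world_from_camera"]
    v,u=np.mgrid[0:z.shape[0],0:z.shape[1]]
    c=np.stack([(u-K[0,2])/K[0,0]*z,(v-K[1,2])/K[1,1]*z,z],-1)
    w=c@T[:3,:3].T+T[:3,3]; w[z==0]=np.nan
    return w
def tool(pw):
    s=ctrl.get_state(); return R.from_rotvec(s["eef_rot"]).inv().apply(np.array(pw)-s["position"])*1000
def proj(p,pw):
    T=np.linalg.inv(p["world_from_camera"]);c=T[:3,:3]@np.array(pw)+T[:3,3];q=p["K"]@c;return q[:2]/q[2]
E
python3 - <<'E'
from h import *
np.set_printoptions(precision=3,suppress=True)
s=ctrl.get_state();print(s)
ims=[]
for n in("scene","side"):
    p=ctrl.camera(n);ims.append(p["color"]);w=world(p);np.save(n+".npy",w)
    print(n,p["world_from_camera"][:3,3])
    for l in("rack","measuring_board","nose_top","swing_arm","swing_knob","hinge_point","rest_centre"):
        for f,k in((ctrl.look_for,"box"),(ctrl.tip_of,"position")):
            try:
                for d in f(l,p)[:3]:
                    u,v=[int(round(a)) for a in d[k][:2]]
                    print(l,k,np.round(d[k]),round(d["confidence"],2),w[min(v,419),min(u,559)])
            except Exception as e: print(l,k,str(e)[:80])
    cv2.imwrite(f"pics/{n}0.png",p["color"])
E
```

```text
{'clock': 0.0, 'qpos': array([ 0.034,  0.69 , -0.195,  1.566,  0.157,  0.902, -0.215]), 'qd': array([-0.001, -0.001,  0.001,  0.   , -0.002, -0.002, -0.   ]), 'joint_torque': array([  0.   , -52.757,  -1.267, -15.343,  -0.053,   0.007,   0.   ]), 'position': array([ 0.624, -0.   ,  0.238]), 'eef_rot': array([-2.22 , -2.221,  0.002]), 'contact_force': array([-0.171,  0.129, -0.981]), 'wrist_torque': array([0.01 , 0.02 , 0.003]), 'finger_gap': 0.08814375171894327}
scene [0.969 0.798 1.23 ]
rack box [317. 305.  96.  85.] 0.75 [0.553 0.256 0.002]
rack box [300. 215.  23.  21.] 0.15 [0.441 0.002 0.025]
rack position [323. 299.] 0.82 [0.562 0.289 0.09 ]
rack position [323. 290.] 0.7 [0.558 0.282 0.117]
measuring_board box [290. 113.  23.  44.] 0.85 [ 0.23  -0.387  0.018]
measuring_board box [295. 163.  60.  47.] 0.83 [ 0.341 -0.181  0.02 ]
measuring_board box [236. 179.  45.  46.] 0.78 [ 0.525 -0.225  0.014]
measuring_board position [298. 172.] 0.87 [ 0.346 -0.156  0.005]
measuring_board position [236. 174.] 0.66 [ 0.514 -0.245  0.013]
measuring_board position [188. 216.] 0.66 [ 0.711 -0.1
[... 1919 characters left out ...]
05 ]
nose_top position [221. 164.] 0.72 [ 0.693 -0.285  0.041]
nose_top position [348. 164.] 0.55 [ 0.272 -0.321  0.053]
swing_arm box [230. 271.  11.  43.] 0.58 [0.573 0.221 0.084]
swing_arm position it knows: caliper_case, cup, hinge_point, measuring_board, nose_top, rack, rest_
swing_knob box [230. 274.   6.  45.] 0.76 [0.571 0.233 0.087]
swing_knob position [230. 286.] 0.62 [0.561 0.284 0.104]
hinge_point box [231. 293.  73.  78.] 0.86 [0.56  0.287 0.082]
hinge_point position [232. 256.] 0.88 [0.576 0.174 0.087]
hinge_point position [242. 233.] 0.45 [0.576 0.021 0.024]
rest_centre box [228. 293.  71.  83.] 0.55 [0.58  0.23  0.011]
rest_centre position [244. 279.] 0.95 [0.548 0.173 0.004]
```

```bash
python3 - <<'E'
from h import *
a=cv2.imread("pics/scene0.png")[60:400,120:480];cv2.imwrite("pics/scene0c.png",cv2.resize(a,None,fx=2.2,fy=1.76*1.0,interpolation=cv2.INTER_CUBIC)) if 0 else cv2.imwrite("pics/scene0c.png",cv2.resize(a,None,fx=1.75,fy=1.75,interpolation=cv2.INTER_CUBIC))
a=cv2.imread("pics/side0.png")[110:360,160:440];cv2.imwrite("pics/side0c.png",cv2.resize(a,None,fx=2.4,fy=2.4,interpolation=cv2.INTER_CUBIC))
E
```

```text
(no output)
```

View pics/scene0c.png

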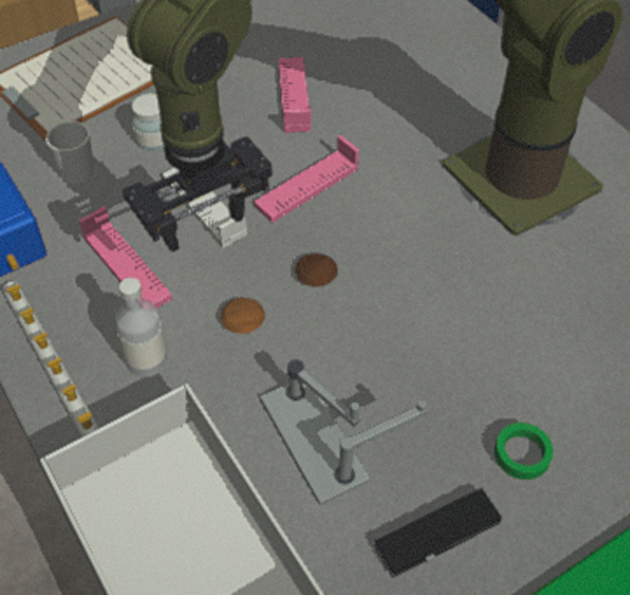

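View pics/side0c.png

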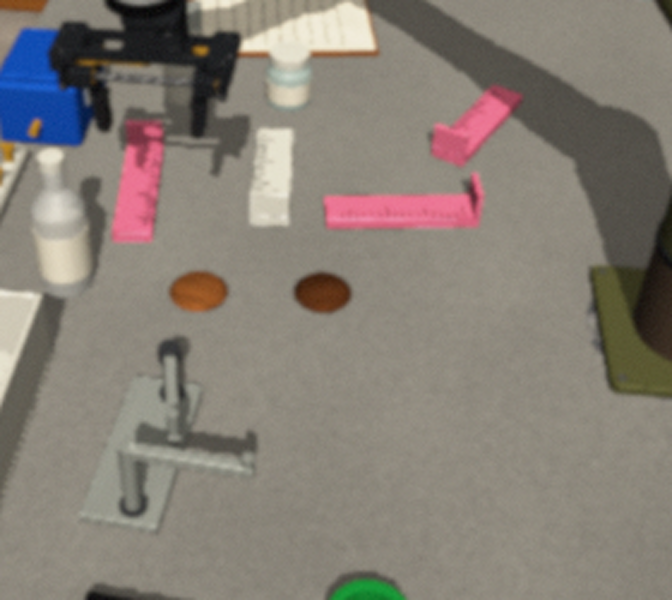

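Scene crop: pink look-alikes at about (290,95), (305,180) and (125,260). The white board is half hidden under the gripper at (220,222). In the side crop it lies at (270,175), which is full px (272,183), with its nose plate at the near end. The rack stands at (330,430), with its folding arm folded. The white board is my choice, and I now fit its pose and the rack's.

```bash
python3 - <<'E'
from h import *
np.set_printoptions(precision=4,suppress=True)
for n in("scene","side"):
    w=np.load(n+".npy");c=cv2.imread(f"pics/{n}0.png").astype(int)
    x,y,z=w[...,0],w[...,1],w[...,2]
    # board: white-ish, low
    m=(np.abs(x-.51)<.09)&(y<-.06)&(y>-.35)&(z>.009)&(z<.06)&(c.min(-1)>120)&(np.ptp(c,axis=-1)<40)
    P=w[m];lo=P[(P[:,2]<.025)];print(n,"board",m.sum(),np.nanmin(P,0),np.nanmax(P,0));print(cv2.minAreaRect((lo[:,:2]*1000).astype(np.float32)), "nose",np.median(P[P[:,2]>.035],0),(P[:,2]>.035).sum())
    def line(P,name):
        if len(P)<5: return print(name,len(P))
        v=cv2.fitLine(P[:,:2].astype(np.float32),cv2.DIST_HUBER,0,.01,.01).ravel();t=(P[:,:2]-v[2:])@v[:2]
        print(name,len(P),"dir",v[:2],"ends",v[2:]+v[:2]*t.min(),v[2:]+v[:2]*t.max(),"z",np.median(P[:,2]))
    b=(x>.4)&(x<.72)&(y>.13)&(y<.42)
    line(w[b&(z>.098)&(z<.113)&(y>.30)],"fixed")
    line(w[b&(z>.076)&(z<.09)&(y<.30)&(y>.18)&(x<.6)],"swing")
    f=w[b&(z>.006)&(z<.018)];print("foot",len(f),cv2.minAreaRect((f[:,:2]*1000).astype(np.float32)))
p=ctrl.camera("side");c=p["color"][140:240,180:380];cv2.imwrite("pics/c1.png",cv2.resize(c,None,fx=4,fy=4,interpolation=cv2.INTER_CUBIC))
for l in("shell_a","sample_jar","water_bottle","tag_roll","cup"):
    w=np.load("side.npy")
    for d in ctrl.look_for(l,p)[:2]: u,v=[int(a) for a in d["box"][:2]];print(l,d["confidence"],w[v,u])
E
```

```text
scene board 398 [ 0.4859 -0.3433  0.0095] [ 0.5487 -0.1365  0.0568]
((518.1754150390625, -241.88833618164062), (50.90792465209961, 206.0215606689453), 4.524965763092041) nose [ 0.5189 -0.1427  0.0457] 62
fixed 297 dir [ 0.9945 -0.1051] ends [0.4783 0.3328] [0.6073 0.3192] z 0.10467230710891573
swing 225 dir [ 0.1918 -0.9814] ends [0.5626 0.2892] [0.5843 0.1785] z 0.08269808699923975
foot 2009 ((554.9468994140625, 274.64306640625), (285.3341369628906, 310.4934997558594), 89.66583251953125)
side board 608 [ 0.4432 -0.346   0.009 ] [ 0.5546 -0.1382  0.0579]
((505.9687805175781, -241.18453979492188), (209.96652221679688, 109.5791244506836), 84.37639617919922) nose [ 0.5107 -0.1447  0.0479] 97
fixed 371 dir [ 0.996  -0.0889] ends [0.4755 0.3314] [0.6037 0.32  ] z 0.1056329332671373
swing 127 dir [ 0.2188 -0.9758] ends [0.5569 0.2875] [0.5812 0.1793] z 0.08426261458536788
foot 1530 ((560.3418579101562, 265.95855712890625), (312.1774597167969, 277.5148620605469), 1.882543683052063)
shell_a 0.88 [0.4317 0.011  0.0224]
shell_a 0.67 [0.5796 0.0169 0.0273]
sample_jar 0.87 [ 0.5076 -0.4126  0.067 ]
water_bottle 0.85 [0.7293 0.0173 0.1123]
tag_roll 0.74 [0.3552 0.4162 0.0016]
cup 0.74 [ 0.6623 -0.4111  0.064 ]
```

View pics/c1.png

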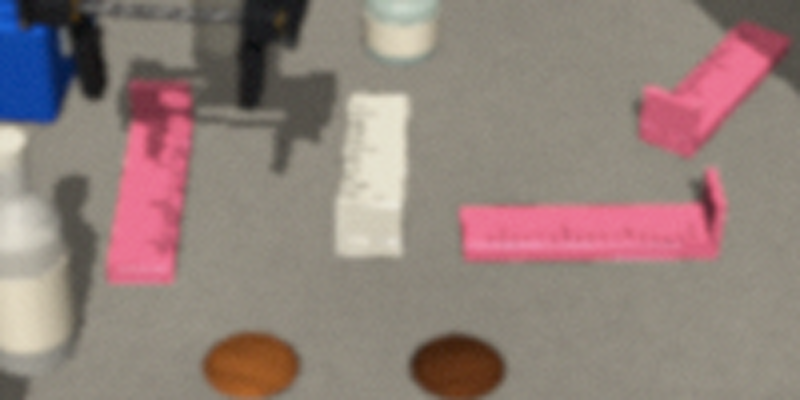

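White board: px (370,175) in the 4x crop, nose plate at its lower (+y) end. The pinks at (150,180), (590,235) and (720,90) are look-alikes. The rack has yaw of about -5.6° and its origin near (0.529, 0.252). The folding arm is at about 0.27 rad with its knob near (0.562, 0.285). I now move above the knob.

step_arm:
  series: "88 55 -12 0 -5;88 110 -25 0 -10;88 165 -38 5 -10;88 220 -50 10 -10;88 270 -62 20 -10;88 285 -62 20 -10;88 285 -62 20 -10;40 285 -62 20 -10;40 285 -62 20 -10"

```text
clock: 2.82
position: [0.564, 0.2827, 0.2189]
eef_rot: [2.022, 2.402, -0.001]
contact_force: [1.0, 0.1, 1.2]
finger_gap: 0.07
```

```bash
python3 - <<'E'
from h import *
np.set_printoptions(precision=4,suppress=True)
s=ctrl.get_state();print(s["clock"],s["position"],s["eef_rot"],s["finger_gap"])
for n in("wrist","scene","side"):
    p=ctrl.camera(n);w=world(p)
    if n=="wrist": cv2.imwrite("pics/w1.png",p["color"]);print(p["world_from_camera"]);np.save("w1.npy",w)
    print(n,[ (np.round(d["position"]),d["confidence"]) for d in ctrl.tip_of("swing_knob",p)[:2]])
    x,y,z=w[...,0],w[...,1],w[...,2]
    m=(z>.106)&(z<.118)&(abs(x-.56)<.03)&(abs(y-.28)<.025);print("knob top",m.sum(),w[m].mean(0),w[m].min(0) if m.any() else 0,w[m].max(0) if m.any() else 0)
    m=(z>.078)&(z<.088)&(x<.6)&(x>.54)&(y<.30)&(y>.19)
    if m.sum()>9: print("swing",m.sum(),cv2.fitLine(w[m][:,:2].astype(np.float32),cv2.DIST_HUBER,0,.01,.01).ravel())
    m=(z>.100)&(z<.11)&(y>.30)&(y<.36)&(x<.60)&(x>.44)
    if m.sum()>9: print("fixed",m.sum(),cv2.fitLine(w[m][:,:2].astype(np.float32),cv2.DIST_HUBER,0,.01,.01).ravel(),w[m].min(0))
E
```

```text
2.825 [0.564  0.2827 0.2189] [ 2.0225  2.4024 -0.0007] 0.0700261033688645
[[ 0.9854  0.1639  0.0464  0.5531]
 [ 0.1703 -0.948  -0.2689  0.352 ]
 [-0.      0.2729 -0.962   0.3659]
 [ 0.      0.      0.      1.    ]]
wrist [(array([269., 203.]), 0.87), (array([279., 327.]), 0.41)]
knob top 263 [0.5601 0.2835 0.114 ] [0.5544 0.2771 0.106 ] [0.5658 0.2886 0.1172]
swing 1412 [ 0.2086 -0.978   0.5706  0.2339]
fixed 3100 [ 0.9959 -0.0906  0.5433  0.3245] [0.4777 0.3108 0.1001]
scene [(array([322., 292.]), 0.64), (array([368., 367.]), 0.5)]
knob top 24 [0.5622 0.2836 0.1131] [0.5574 0.2776 0.1072] [0.5671 0.2885 0.1177]
swing 141 [ 0.237  -0.9715  0.5724  0.2451]
fixed 252 [ 0.9962 -0.0868  0.5309  0.327 ] [0.4793 0.3118 0.1   ]
side [(array([231., 286.]), 0.77)]
knob top 28 [0.5589 0.2828 0.1138] [0.5539 0.2768 0.1083] [0.5639 0.2884 0.1178]
swing 106 [ 0.2259 -0.9742  0.5702  0.2281]
fixed 321 [ 0.994  -0.1093  0.5378  0.3259] [0.4755 0.3097 0.1002]
```

View pics/w1.png

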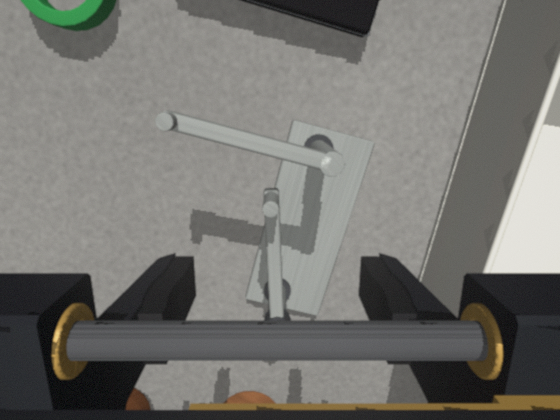

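The wrist view shows the knob at (270,207), between the fingers and clear of the fixed arm. I descend and grip it.

step_arm:
  series: "34 1 -3 45 -1;34 1 -3 90 -1;34 1 -3 120 -1;34 1 -3 131 -1;34 1 -3 131 -1;8 1 -3 131 -1;8 1 -3 131 -1;8 1 -3 131 -1;8 1 -3 131 -1"
  newtons: 15

```text
clock: 4.25
position: [0.5603, 0.2858, 0.0887]
eef_rot: [1.998, 2.424, 0.002]
contact_force: [-0.9, -0.9, 5.8]
finger_gap: 0.0108
```

```bash
python3 - <<'E'
from h import *
np.set_printoptions(precision=1,suppress=True)
s=ctrl.get_state();print(s["position"]*1000,R.from_rotvec(s["eef_rot"]).as_matrix(),s["finger_gap"],s["contact_force"])
H=np.array([.5832,.1702]);p=s["position"][:2];r=p-H;print(np.linalg.norm(r),np.degrees(np.arctan2(r[1],r[0])))
for a in np.linspace(0,77,11)[1:]:
    t=H+R.from_euler("z",a,degrees=True).as_matrix()[:2,:2]@r
    print(tool([*t,s["position"][2]]),-a)
E
```

```text
[560.3 285.8  88.7] [[-0.2  1.   0. ]
 [ 1.   0.2  0. ]
 [ 0.   0.  -1. ]] 0.010758796494041274 [-0.9 -0.9  5.8]
0.11787983023361286 101.2135507571843
[ -1.1 -15.8  -0. ] -7.7
[ -4.3 -31.3  -0. ] -15.4
[ -9.6 -46.2  -0.1] -23.1
[-16.8 -60.3  -0.1] -30.8
[-25.9 -73.3  -0.1] -38.5
[-36.6 -84.9  -0.1] -46.2
[-48.8 -95.1  -0.2] -53.9
[ -62.2 -103.5   -0.2] -61.6
[ -76.6 -110.    -0.2] -69.3
[ -91.8 -114.5   -0.2] -77.0
```

step_arm:
  series: "8 -1 -16 -1 -8;8 -4 -31 -1 -15;8 -10 -46 -1 -23;8 -17 -60 -1 -31;8 -26 -73 -1 -38;8 -37 -85 -1 -46;8 -49 -95 -1 -54;8 -62 -104 -1 -62;8 -77 -110 -1 -69;8 -90 -114 -1 -76"

```text
clock: 5.5
position: [0.4661, 0.1795, 0.0891]
eef_rot: [0.073, 3.138, 0.015]
contact_force: [1.0, 18.4, -13.1]
finger_gap: 0.0114
```

```bash
python3 - <<'E'
from h import *
np.set_printoptions(precision=3,suppress=True)
s=ctrl.get_state();print(s["position"],s["eef_rot"],s["finger_gap"],s["contact_force"])
H=np.array([.5832,.1702]);r=s["position"][:2]-H;print(np.linalg.norm(r),np.degrees(np.arctan2(r[1],r[0])), s["qpos"])
for n in("wrist","side"):
    p=ctrl.camera(n);w=world(p);x,y,z=w[...,0],w[...,1],w[...,2]
    if n=="side":cv2.imwrite("pics/s2.png",p["color"])
    m=(z>.078)&(z<.088)&(x<.56)&(x>.44)&(y<.24)&(y>.14)
    if m.sum()>9: print(n,m.sum(),cv2.fitLine(w[m][:,:2].astype(np.float32),cv2.DIST_HUBER,0,.01,.01).ravel())
E
```

```text
[0.466 0.18  0.089] [0.073 3.138 0.015] 0.01139705547628512 [  1.007  18.436 -13.149]
0.11746735496259166 175.43741413250254 [-0.194  0.81  -0.429  2.057  0.785  0.43   0.29 ]
wrist 1353 [ 0.997 -0.079  0.513  0.176]
side 90 [ 0.988 -0.154  0.546  0.174]
```

step_arm:
  series: "40 -90 0 0 0"

```text
clock: 5.72
position: [0.5227, 0.1748, 0.0887]
eef_rot: [-0.066, -3.134, -0.001]
contact_force: [1.3, 1.5, -0.6]
finger_gap: 0.0192
```

I entered that row wrongly: the tool slid 57 mm along the arm toward the hinge instead of only opening. The forces stayed small. I lift straight up and check the arm.

step_arm:
  series: "44 0 0 0 0;44 0 0 -15 0;44 0 0 -60 0;44 0 0 -110 0;88 0 0 -130 0;88 0 0 -130 0"

```text
clock: 6.48
position: [0.5272, 0.1728, 0.2208]
eef_rot: [0.08, 3.138, 0.001]
contact_force: [-0.3, -0.8, 1.0]
finger_gap: 0.0615
```

```bash
python3 - <<'E'
from h import *
np.set_printoptions(precision=3,suppress=True)
s=ctrl.get_state();print(s["position"],s["eef_rot"],s["finger_gap"],s["contact_force"])
for n in("wrist","side","scene"):
    p=ctrl.camera(n);w=world(p);x,y,z=w[...,0],w[...,1],w[...,2]
    if n=="wrist":cv2.imwrite("pics/w2.png",p["color"])
    m=(z>.106)&(z<.118)&(abs(x-.47)<.03)&(abs(y-.19)<.04);print(n,"knob",m.sum(),w[m].mean(0))
    for nm,m in(("swing",(z>.078)&(z<.088)&(x<.56)&(x>.44)&(y<.24)&(y>.14)),("fixed",(z>.100)&(z<.11)&(y>.30)&(y<.36)&(x<.59)&(x>.44))):
      if m.sum()>9:
        f=cv2.fitLine(w[m][:,:2].astype(np.float32),cv2.DIST_HUBER,0,.01,.01).ravel(); print(nm,m.sum(),f,np.degrees(np.arctan2(f[1],f[0])))
E
```

```text
[0.527 0.173 0.221] [0.08  3.138 0.001] 0.06150311817292815 [-0.308 -0.818  0.958]
wrist knob 259 [0.47  0.18  0.115]
swing 1666 [ 0.996 -0.085  0.516  0.176] -4.890552
fixed 2811 [ 0.998 -0.065  0.537  0.322] -3.7508943
side knob 26 [0.468 0.18  0.113]
swing 184 [ 0.992 -0.128  0.496  0.18 ] -7.354853
fixed 285 [ 0.993 -0.115  0.534  0.326] -6.5752864
scene knob 24 [0.471 0.18  0.112]
swing 164 [ 0.993 -0.115  0.512  0.178] -6.5785546
fixed 221 [ 0.994 -0.105  0.523  0.328] -6.0272207
```

The arms are parallel to within about 1° and the knob is where predicted for the stop. Next is the board.

step_arm:
  series: "88 -1 -45 0 10;88 -2 -90 0 20;88 -3 -135 0 30;88 -4 -180 0 40;88 -5 -230 0 50;88 -6 -280 0 60;88 -7 -330 0 70;88 -8 -380 0 80;88 -8 -400 0 87;88 -8 -413 0 87"

```text
clock: 7.88
position: [0.5129, -0.2415, 0.2174]
eef_rot: [-2.22, -2.22, 0.003]
contact_force: [-0.5, 0.3, -0.5]
finger_gap: 0.088
```

```bash
cat > board.py <<'E'
from h import *
np.set_printoptions(precision=4,suppress=True)
s=ctrl.get_state();print(s["clock"],s["position"],s["eef_rot"],s["finger_gap"],s["contact_force"])
import sys
for n in("wrist","scene","side"):
    p=ctrl.camera(n);w=world(p);x,y,z=w[...,0],w[...,1],w[...,2];c=p["color"].astype(int)
    if n=="wrist":cv2.imwrite(sys.argv[1],p["color"])
    m=(np.abs(x-.515)<.08)&(y<-.1)&(y>-.37)&(z>.011)&(z<.06)&(c.min(-1)>105)&(np.ptp(c,axis=-1)<45)
    k=cv2.morphologyEx(m.astype(np.uint8),cv2.MORPH_OPEN,np.ones((3,3)))>0
    lo=w[k&(z<.022)]; hi=w[k&(z>.03)]
    if len(lo)>9: print(n,len(lo),cv2.minAreaRect((lo[:,:2]*1000).astype(np.float32)),lo.min(0),lo.max(0))
    if len(hi)>9: print("nose",len(hi),hi.mean(0),hi.min(0),hi.max(0))
E
python3 board.py pics/w3.png
```

```text
7.875 [ 0.5129 -0.2415  0.2174] [-2.2196 -2.2203  0.0027] 0.08795657850180316 [-0.4877  0.3    -0.5456]
wrist 10442 ((516.2814331054688, -246.1417694091797), (50.08910369873047, 192.72311401367188), 3.366830587387085) [ 0.4858 -0.3431  0.014 ] [ 0.5459 -0.1489  0.0214]
nose 680 [ 0.5106 -0.1465  0.0529] [ 0.4858 -0.1513  0.0302] [ 0.5354 -0.1416  0.0553]
scene 615 ((517.6343383789062, -241.93307495117188), (53.12816619873047, 204.01429748535156), 2.4543066024780273) [ 0.4869 -0.3437  0.011 ] [ 0.5473 -0.1394  0.0219]
nose 103 [ 0.5135 -0.1437  0.0436] [ 0.4871 -0.1502  0.03  ] [ 0.5363 -0.1384  0.0572]
side 407 ((514.849365234375, -241.93862915039062), (49.81250762939453, 206.2966766357422), 3.1136107444763184) [ 0.4858 -0.3462  0.0124] [ 0.5441 -0.1387  0.022 ]
nose 118 [ 0.509  -0.1444  0.045 ] [ 0.4859 -0.1529  0.0302] [ 0.5329 -0.1389  0.059 ]
```

View pics/w3.png

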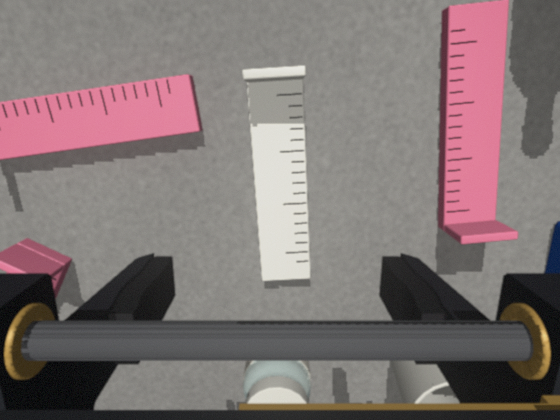

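The board is alone between the fingers with its marked face up. Its nose plate is at px (275,72), on the +y side. Yaw is about +3° and the centre is near (0.516, -0.2425). I descend and grasp slightly toward the nose, near the centre of mass.

step_arm:
  series: "88 1 1 55 -1;88 3 3 110 -3;88 3 3 160 -3;88 3 3 190 -3;88 3 3 205 -3;88 3 3 211 -3;88 3 3 211 -3;88 3 3 211 -3"

```text
clock: 9.02
position: [0.5178, -0.238, 0.0089]
eef_rot: [2.161, 2.277, 0.002]
contact_force: [0.4, -0.5, -0.4]
finger_gap: 0.0879
```

step_arm:
  series: "44 0 0 0 0;44 0 0 0 0;44 0 0 0 0;44 0 0 0 0;44 0 0 0 0"
  newtons: 12

```text
clock: 9.65
position: [0.5167, -0.2378, 0.0077]
eef_rot: [-2.162, -2.279, 0.001]
contact_force: [-0.9, -0.3, 1.2]
finger_gap: 0.0499
```

step_arm:
  series: "44 0 0 -8 0;44 0 0 -25 0;44 0 0 -60 0;44 0 0 -110 0;44 0 0 -150 0;44 0 0 -180 0;44 0 0 -180 0"

```text
clock: 10.52
position: [0.5185, -0.2383, 0.1908]
eef_rot: [2.159, 2.274, 0.004]
contact_force: [-0.7, -0.2, -2.5]
finger_gap: 0.0497
```

```bash
python3 - <<'E'
from h import *
np.set_printoptions(precision=4,suppress=True)
s=ctrl.get_state();print(s["position"],s["finger_gap"],s["contact_force"])
p=ctrl.camera("wrist");w=world(p);cv2.imwrite("pics/w4.png",p["color"]);np.save("w4.npy",w)
c=p["color"].astype(int);x,y,z=w[...,0],w[...,1],w[...,2]
m=(z>.15)&(c.min(-1)>105)&(np.ptp(c,axis=-1)<45)&(abs(x-.515)<.06)&(y>-.36)&(y<-.1)
P=w[m&(z<.215)];print(len(P),P.min(0),P.max(0))
A=np.c_[P[:,:2],np.ones(len(P))];f=np.linalg.lstsq(A,P[:,2],rcond=None)[0];print("plane",f,"z at tcp",f@[s["position"][0],s["position"][1],1])
E
```

```text
[ 0.5185 -0.2383  0.1908] 0.049706769497887604 [-0.7329 -0.2121 -2.5221]
39155 [ 0.4893 -0.2978  0.1931] [ 0.5474 -0.1491  0.2122]
plane [ 0.0066 -0.0022  0.1961] z at tcp 0.20006564993543813
```

View pics/w4.png

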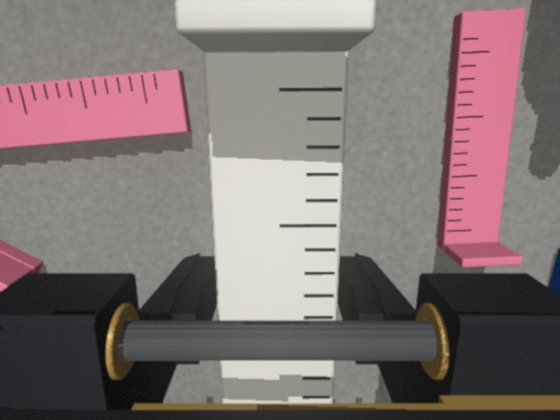

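The board hangs level, with its top at TCP z + 9 mm. I carry it over the rest.

step_arm:
  series: "44 10 1 0 0;44 30 2 0 0;44 60 5 0 1;44 95 7 0 2;44 130 10 0 3;44 165 13 0 4;44 200 15 0 5;44 235 18 0 6;44 270 21 0 7;44 305 24 0 8"
  newtons: 20

```text
clock: 11.82
position: [0.5236, 0.0711, 0.1869]
eef_rot: [-2.313, -2.123, 0.002]
contact_force: [0.3, 0.4, -1.8]
finger_gap: 0.0496
```

step_arm:
  series: "44 35 2 0 0;44 70 4 0 0;44 105 6 0 0;44 135 8 0 0;44 160 8 0 0;44 170 8 0 0;44 170 8 0 0;44 170 8 0 0"

```text
clock: 12.82
position: [0.5475, 0.2352, 0.1874]
eef_rot: [2.317, 2.12, -0.003]
contact_force: [0.6, -0.1, -1.9]
finger_gap: 0.05
```

```bash
cat > chk.py <<'E'
from h import *
import sys
np.set_printoptions(precision=4,suppress=True)
s=ctrl.get_state();print(s["clock"],s["position"],s["eef_rot"],s["finger_gap"],s["contact_force"],s["wrist_torque"])
O=np.array([.5304,.2504]);X=np.array([.9957,-.0925]);Y=np.array([.0925,.9957])
q=R.from_rotvec(s["eef_rot"]).as_matrix();print("tcp in rack",(s["position"][:2]-O)@X,(s["position"][:2]-O)@Y,"xtool deg",np.degrees(np.arctan2(q[1,0],q[0,0])))
for n in("scene","side","wrist"):
    p=ctrl.camera(n);w=world(p);c=p["color"].astype(int);cv2.imwrite(f"pics/{sys.argv[1]}_{n}.png",p["color"])
    rx=(w[...,:2]-O)@X;ry=(w[...,:2]-O)@Y;z=w[...,2]
    # raise: white
    m=(z>.075)&(z<.26)&(c.min(-1)>115)&(np.ptp(c,axis=-1)<40)&(abs(rx)<.045)&(abs(ry)<.125)
    m=cv2.morphologyEx(m.astype(np.uint8),cv2.MORPH_OPEN,np.ones((3,3)))>0
    if m.sum()<20: print(n,m.sum());continue
    P=np.c_[rx[m],ry[m],z[m]]
    lo=P[(P[:,1]<.085)]
    print(n,len(P),"ranges",P.min(0),P.max(0))
    for y0 in(-.09,-.06,-.03,0,.03,.06,.08):
        b=lo[abs(lo[:,1]-y0)<.006]
        if len(b)>5: print("  y",y0,"z",np.percentile(b[:,2],80),"x",b[:,0].min(),b[:,0].max())
E
python3 chk.py k1
```

```text
12.825 [0.5475 0.2352 0.1874] [ 2.3171  2.1204 -0.0026] 0.05002071599467573 [ 0.6291 -0.1447 -1.9482] [ 0.0115 -0.0057 -0.0124]
tcp in rack 0.018397073173094785 -0.013545771962672986 xtool deg 84.92230102271415
scene 1171 ranges [-0.0428 -0.1178  0.0967] [0.0446 0.0841 0.2361]
  y -0.06 z 0.1963988852426357 x 0.011187053606279399 0.02252639042861516
  y -0.03 z 0.19663694644477978 x -0.0033414825075815937 0.022924306982188544
  y 0 z 0.19763158497320182 x -0.0054399574063607545 0.04458297340373098
  y 0.03 z 0.19786238779792326 x -0.004063931331703321 0.044268275162593844
  y 0.06 z 0.19814345537768263 x -0.0025189107978971417 0.028024515279458168
  y 0.08 z 0.227110487536233 x -0.04279182537541064 0.04438676119429496
side 1648 ranges [-0.0449 -0.0855  0.0756] [0.0448 0.0831 0.2371]
  y -0.06 z 0.1983829751015322 x 0.0063600477893110885 0.041358112719600056
  y -0.03 z 0.19851653015470178 x -0.0017780257821440053 0.04331880135722177
  y 0 z 0.19841686402565686 x -0.009078859957426732 0.042886367799192346
  y 0.03 z 0.19844235606621585 x -0.007386462406504017 0.04224038998721374
  y 0.06 z 0.19782935850657246 x -0.007762042323543606 0.010863812241036263
  y 0.08 z 0.22357090770800048 x -0.04489012308037397 0.04483486104328565
wrist 45823 ranges [-0.045  -0.0723  0.1039] [0.0446 0.0821 0.2352]
  y -0.06 z 0.19751120502951638 x -0.00527773255472918 0.04450986401022473
  y -0.03 z 0.1973701927170566 x -0.0052231813749586044 0.04459370530471363
  y 0 z 0.19738933000092096 x -0.0056556020943599235 0.0443396271321672
  y 0.03 z 0.19735708796274354 x -0.005882333890530908 0.04420072107321822
  y 0.06 z 0.1973195693031995 x -0.0061881811003818565 0.04387370305678377
  y 0.08 z 0.23320425017319313 x -0.04492977399693127 0.04387812029826797
```

step_arm:
  series: "44 9 -10 0 0;44 18 -19 0 0;44 18 -19 0 0;44 18 -19 20 0;44 18 -19 40 0;44 18 -19 55 0;44 18 -19 62 0;44 18 -19 62 0;44 18 -19 62 0"

```text
clock: 14.1
position: [0.5308, 0.2566, 0.1263]
eef_rot: [2.316, 2.122, 0.002]
contact_force: [-0.2, 0.1, -1.1]
finger_gap: 0.0498
```

```bash
python3 chk.py k2; python3 - <<'E'
import cv2
a=cv2.imread("pics/k2_side.png")[200:340,160:330];b=cv2.imread("pics/k2_wrist.png")
a=cv2.resize(a,(510,420),interpolation=cv2.INTER_CUBIC);b=cv2.resize(b,(290,218))
import numpy as np
o=np.zeros((420,800,3),np.uint8);o[:,:510]=a;o[:218,510:]=b;cv2.imwrite("pics/k2.png",o)
E
```

```text
14.1 [0.5308 0.2566 0.1263] [2.316  2.1221 0.002 ] 0.04980446821873822 [-0.1633  0.0845 -1.0551] [ 0.0443 -0.0089  0.0255]
tcp in rack -0.00013360641746099213 0.006198869841714767 xtool deg 84.99697210081057
scene 976 ranges [-0.0437 -0.0983  0.0947] [0.0447 0.1044 0.2338]
  y -0.09 z 0.1370046523376341 x -0.015460101645138375 0.026652808461553393
  y 0 z 0.13604693110654092 x -0.021572218501969453 0.0071706984207162575
  y 0.03 z 0.13610833743347764 x -0.024065968558006207 0.026180996830586837
  y 0.06 z 0.13630887951998752 x -0.02356628470311824 0.02584884099058357
  y 0.08 z 0.13555847674528518 x -0.043697803190906256 0.044723627220514664
side 1343 ranges [-0.045  -0.0783  0.0752] [0.0448 0.103  0.2281]
  y -0.06 z 0.1373801110924783 x -0.015375419667720042 0.016746565827033814
  y -0.03 z 0.13777053134267225 x -0.01661994281249021 0.02369749124534428
  y 0 z 0.13769777032169112 x -0.023180874640562586 0.02370713618579585
  y 0.03 z 0.20346517684384005 x -0.033741665262671174 0.024256354060775597
  y 0.06 z 0.137289322692777 x -0.02616011326660083 0.02375726523267806
  y 0.08 z 0.1077742587800743 x -0.04497968011248208 0.04483516028877533
wrist 47399 ranges [-0.045  -0.0817  0.0821] [0.0449 0.1019 0.2094]
  y -0.03 z 0.13612548103831612 x -0.023890647063421835 0.025821900021051197
  y 0 z 0.1361258461741281 x -0.023984463635689658 0.025765849884167677
  y 0.03 z 0.1362160355019446 x -0.024768626454296887 0.025333058854518354
  y 0.06 z 0.13616257293167555 x -0.02503039199359772 0.02507594852754747
  y 0.08 z 0.13604445269014914 x -0.04489814054143107 0.04493073485963327
```

View pics/k2.png

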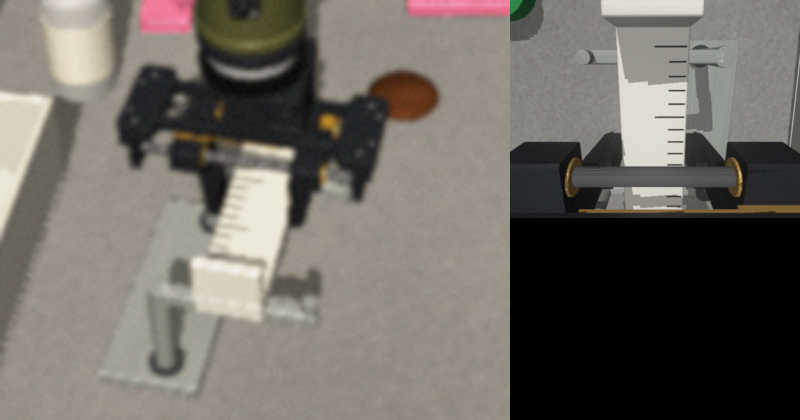

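The board is centred over both arms with its nose on the fixed-arm side, underside at about 120 mm. I lower it to just above the fixed arm, ease the grip, then let it pivot down.

step_arm:
  series: "44 -2 0 6 0;44 -2 0 12 0;44 -2 0 14 0;44 -2 0 14 0"

```text
clock: 14.75
position: [0.5301, 0.254, 0.1116]
eef_rot: [2.316, 2.122, -0.001]
contact_force: [-0.6, -1.3, 0.2]
finger_gap: 0.0494
```

step_arm:
  series: "44 0 0 0 0;44 0 0 0 0;44 0 0 1 0;44 0 0 2 0;44 0 0 3 0;44 0 0 4 0"
  newtons: 6

```text
clock: 15.5
position: [0.5302, 0.2543, 0.1077]
eef_rot: [2.316, 2.122, -0.0]
contact_force: [-1.1, -0.1, -0.2]
finger_gap: 0.0499
```

step_arm:
  series: "44 0 0 1 0;44 0 0 2 0;44 0 0 3 0;44 0 0 4 0;44 0 0 4 0"

```text
clock: 16.12
position: [0.5302, 0.2543, 0.1037]
eef_rot: [2.316, 2.122, 0.0]
contact_force: [-0.0, -0.1, -1.3]
finger_gap: 0.0502
```

```bash
python3 chk.py k3
```

```text
16.125 [0.5302 0.2543 0.1037] [2.3162 2.1224 0.0001] 0.050173239170363926 [-0.0225 -0.0666 -1.3267] [-0.0222  0.0574 -0.0137]
tcp in rack -0.0005215196096028679 0.003897996270020034 xtool deg 84.99837638656128
scene 856 ranges [-0.0448 -0.1016  0.0917] [0.0448 0.1012 0.2131]
  y -0.09 z 0.09998523316730426 x -0.018676980610508622 0.02426029113849058
  y 0 z 0.11430448371346805 x -0.02242765212033575 0.03223310457431426
  y 0.03 z 0.11737673735082987 x -0.02479600078877605 0.025747338046752333
  y 0.06 z 0.121130473474126 x -0.024126215698916872 0.008432261887910858
  y 0.08 z 0.10682494916529017 x -0.044772932731971075 0.04483244151622024
side 1179 ranges [-0.0447 -0.0646  0.0919] [0.0445 0.1    0.2051]
  y -0.06 z 0.10608512413341549 x -0.011690746729189346 0.0037693990340607587
  y -0.03 z 0.10992004714995673 x -0.016383870047644567 0.023526193707741543
  y 0 z 0.11430061068350943 x -0.023439526808365023 0.02449449465300264
  y 0.03 z 0.1810316947994438 x -0.03189689093206374 0.022756177713089923
  y 0.06 z 0.1221552417631749 x -0.026821529139811916 -0.01970901802207578
  y 0.08 z 0.10851471682975673 x -0.044739388995344215 0.04451964087784221
wrist 50771 ranges [-0.0449 -0.0711  0.0803] [0.045  0.0934 0.1865]
  y -0.06 z 0.10444863121300862 x -0.02413548252408719 0.02517709163772785
  y -0.03 z 0.10808207697317027 x -0.020326434332264637 0.023968409161074174
  y 0 z 0.11294308941238118 x -0.024175093755610652 0.025316963688960817
  y 0.03 z 0.1173072381352778 x -0.024967187292919527 0.025178075711253012
  y 0.06 z 0.1216168488373022 x -0.02532601580995027 0.024843396202493394
  y 0.08 z 0.12425182317153306 x -0.04494242149453143 0.04496998222073964
```

The board has pivoted to a slope of 0.143, with its underside middle at about 97 mm. I lower 2 mm more, then release.

step_arm:
  series: "44 0 0 1 0;44 0 0 2 0;44 0 0 2 0;54 0 0 2 0;60 0 0 2 0;70 0 0 2 0;76 0 0 2 0;76 0 0 2 0"

```text
clock: 17.27
position: [0.5302, 0.2544, 0.1017]
eef_rot: [-2.316, -2.123, 0.0]
contact_force: [0.4, 0.4, -0.3]
finger_gap: 0.0761
```

step_arm:
  series: "76 0 0 -10 0;76 0 0 -30 0;76 0 0 -70 0;76 0 0 -120 0;76 0 0 -160 0;76 0 0 -170 0;76 0 0 -170 0"

```text
clock: 18.15
position: [0.5302, 0.2543, 0.2721]
eef_rot: [2.316, 2.122, 0.001]
contact_force: [-0.3, 0.3, -1.1]
finger_gap: 0.0763
```

```bash
python3 chk.py k4; python3 - <<'E'
import cv2,numpy as np
a=cv2.imread("pics/k4_side.png")[200:340,160:330];b=cv2.imread("pics/k4_wrist.png")
o=np.zeros((420,800,3),np.uint8);o[:,:400]=cv2.resize(a,(400,420));o[:300,400:]=cv2.resize(b,(400,300));cv2.imwrite("pics/k4.png",o)
E
```

```text
18.15 [0.5302 0.2543 0.2721] [2.316  2.1222 0.0012] 0.07626079489860241 [-0.2574  0.3084 -1.148 ] [-0.0333  0.0078 -0.0447]
tcp in rack -0.0005905233538819059 0.0038407301178083816 xtool deg 84.99786239902056
scene 1426 ranges [-0.045  -0.103   0.0769] [0.0447 0.1009 0.1663]
  y -0.09 z 0.09997022246479328 x -0.02138333377897268 0.026643001318029377
  y -0.06 z 0.10376597220153623 x -0.02277312625792208 0.02717373851970285
  y -0.03 z 0.10889946675113374 x -0.02282741469927425 0.02553660546090672
  y 0 z 0.1129060367644632 x -0.024607352581762738 0.0249301874012586
  y 0.03 z 0.1170568853214132 x -0.023235874105048404 0.025930469462093212
  y 0.06 z 0.12202246866501065 x -0.023674644022901706 0.010592076036272801
  y 0.08 z 0.10705420303509205 x -0.04424009191640238 0.04467363431808751
side 1568 ranges [-0.0447 -0.1036  0.0761] [0.0447 0.1008 0.1648]
  y -0.09 z 0.1012202656773719 x -0.02599712926699615 0.023200727705358404
  y -0.06 z 0.10511475386977846 x -0.026027371181847725 0.024328600933802978
  y -0.03 z 0.10972653995515025 x -0.026186929486200505 0.02351960778275005
  y 0 z 0
[... 186 characters left out ...]
7484967 -0.02032406869362872
  y 0.08 z 0.10919744364538309 x -0.044745508079478885 0.042134896353079154
wrist 14627 ranges [-0.045  -0.0995  0.0755] [0.045  0.0992 0.1637]
  y -0.09 z 0.09950602365940969 x -0.02381528374471432 0.02527451496196522
  y -0.06 z 0.10405283539080451 x -0.024084269613971077 0.025156745086138427
  y -0.03 z 0.10844660790641152 x -0.024371067809616877 0.024941538539100687
  y 0 z 0.11277579335200277 x -0.025074354230666767 0.02464816559563928
  y 0.03 z 0.11731394180957025 x -0.025223168598168755 0.024789637854591456
  y 0.06 z 0.12171051078600371 x -0.02518557059065553 0.024678258712967062
  y 0.08 z 0.12435194293975008 x -0.044373124082545706 0.044590216395498344
```

View pics/k4.png

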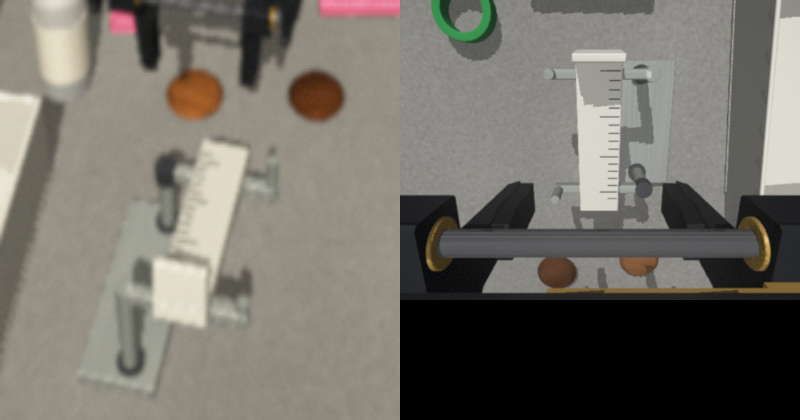

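The board lies across both parallel arms, face up, with its nose plate on the fixed arm at (600,55) in the wrist view. I run one last check of the swing arm, then hand in.

```bash
python3 - <<'E'
from h import *
p=ctrl.camera("wrist");w=world(p);x,y,z=w[...,0],w[...,1],w[...,2]
m=(z>.106)&(z<.118)&(abs(x-.47)<.025)&(abs(y-.18)<.03);k=w[m].mean(0);print("knob",m.sum(),k,"swing deg",np.degrees(np.arctan2(k[1]-.1702,k[0]-.5832))-84.7)
print(ctrl.finish_job())
E
```

```text
knob 180 [0.47016548 0.18146139 0.11369198] swing deg 89.61051966006572
the job is handed in; nothing more can be done
None
```

I swung the folding arm out to its stop, then picked up the white measuring board and set it across both arms. The job was handed in at about 18 s of the 64 s allowed.

**Last checks before handing in, from the cameras:**
- **Folding arm:** about 89.6° open.
- **Board centre:** within about 2 mm of `rest_centre` along and across the board, and about 2 mm in height.
- **Slope:** about 0.148 rad, with the board square to the rack, marked face up and nose plate over the fixed arm.
- **Gripper:** clear of everything, about 17 cm above the board.
- **Bystanders:** nothing came near them, but I did not measure their positions again at the end.

**One slip:** when releasing the knob I sent a wrong row, and the tool slid about 57 mm along the folding arm toward its hinge. Measured forces stayed around 1–2 N, and the arm was still at its stop when I checked right after.

**Small disagreement:** the cameras differed by 1–3° on the directions of the two arms. In every view the arms were parallel to within about 1°.

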